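# Set the length stop of a V-cradle and hold a round blank in it for sawing

### The arm

A 6-joint arm with a two-finger parallel gripper is mounted at the origin on the work surface. World frame = base frame: x ahead of the robot, y to its left, z up, the work surface at z = 0. Lengths are in m, angles in degrees, forces in N, time in s.
With the tool pointing down it reaches from about 0.35 to 0.725 m from the base axis. Payload 4.3 kg.
Tool frame: the origin (TCP) lies on the centre line of the jaws, within the pads' length; the fingertips stand 22 mm ahead of it and the grasp point (between the pads) lies 3 mm ahead of it; z points along the fingers, x is the direction in which the jaws open and shut, and the axes are right-handed (so a half turn about z gives the same grasp; the last joint's range is limited). The gripper opens to 85 mm and grips with 20 to 120 N. Pads are 22 mm wide; open, the fingers measure 114 mm over their backs; the gripper's body (76 mm by 85 mm) begins 54 mm behind the grasp point. The pads swing forward as they close: fully open they stand 13 mm farther back than shut.
Start: joints at [63.123, 21.618, 4.641, 73.018, 0, 83.68], TCP at [0.202, 0.538, 0.253] pointing down, gripper open.
Joint ranges: [-156.06, 156.06], [-48.1, 94.91], [-58.44, 69.94], [-101.28, 121.22], [-78.64, 73.56], [-180, 180]. Speed limits (degrees/s): [147.25, 147.25, 180, 180, 180, 180].

### API

Orientations are given as a 3x3 rotation matrix whose columns are the frame's x, y, z axes.
In Python, from bench import bot, optics, hand_in gives the robot as it stands.
- The arm moves only by the tool drive_tool, never from a script. Its argument "targets" is a list that holds one entry, the list of rows, each a list of 7 numbers: the opening, from 0 (shut) to 1 (fully open), then the shift along the world's x, y, z in mm, then the turn, a rotation vector about the world's x, y, z in degrees. In form: [[[jaw, dx, dy, dz, wx, wy, wz], ...]]. A call has 1 to 12 rows; each row shifts and turns the commanded pose from where the row before left it; what a row does not reach is not made up. A row lasts 1/10 s, in which the tool goes at most 50 mm and 8.59 degrees, less where a joint would pass 70% of its speed; a pose out of reach is approached as far as the arm can. A call is refused whole if a number of a shift passes 50 or a number of a turn 8.59, either way. A call with a gripper value outside its range is refused whole. The fingers move at their own pace and stop on an object; "squeeze" is the grip in N (left out, the last holds). Time passes only in rows, so rows that do not move let the fingers close. It gives the time, the measured TCP pose, the force and the opening at its end, in the units of the state.
- bot.get_state(): the state, without advancing time (a new reading comes with each control period).
- optics.read_camera(name): name is "side" or "top"; returns the picture (420x560x3 uint8, red, green, blue); there is no depth.
- optics.get_calibration(name): a dict with "fx", "fy", "cx", "cy" (pixels), "T" (4x4, takes a point from camera to world coordinates). Camera axes: x right, y down, z forward; pixel columns grow to the right and rows downward; lengths in m; the calibration is good to about 2 mm. A picture is of the moment at which its call begins. get_calibration takes no time and is no camera call.
- hand_in(): hands the job in, once; it reports no verdict.
The state is a dict: "time": time; "joints": joint angles; "joint_vel": joint speeds; "joint_torque": joint torques, N m; "tcp_pos": TCP position; "tcp_rot": TCP orientation; "contact_force": force on the tool from outside, world axes, zero at the start; "torque": the same for the moment, N m; "width": finger opening in m.
Only numpy, scipy, OpenCV 4.12 (cv2) and the standard library are available. Lean on these libraries where they do the work, as an engineer would, in place of code of your own. Each camera call takes 0.05 s, during which the arm holds its last target.

### The job

Set the sawing cradle's length stop: slide it until its front face stands on the red line and lock it there by turning its black T-knob clockwise (seen from above) until tight. Then lift the pale limewood round with the green ends out of the rack, lay it in the V of the cradle with its end against the stop, and press it down into the V with about 10 N so that it bears on both sloping faces. Finish while still holding it pressed down like that, ready for the saw; leave the dark round and everything else on the bench alone.

Things in the scene. Friction and masses are not known exactly. Their poses are not given: they have to be found in the camera images.
- cradle: sawing board fixed to the bench: dark base 380 x 116 x 20 mm carrying all of the cradle. Origin under its middle, z up, x along the V and the stop's track, from the stop end to the saw end. V cheeks at x = 0 to 35 and 125 to 165 mm; from 35 to 125 mm it is open down to the board (20 mm high) for fingers. A seated round's axis is at y = 0, 65 mm above the bench, along x
- cheek_left: the two brown hardwood cheek pieces on the +y side of the V, with a face sloping 45 degrees; outer side at y = 36 mm, flat top 65.5 mm above the bench, the sloping face starts at y = 26 mm. Origin and axes as the cradle's
- cheek_right: the same on the -y side; together they make a 90 degree V. Origin and axes as the cradle's
- stop_face (a point): point on the front face of the sliding aluminium stop, 65 mm above the bench on the V's axis; axes as the cradle's, x out of the face towards the V. The face is a plate 8 mm thick, 50 mm wide, top 74 mm above the bench; the carriage behind is 70 mm long, 50 mm wide, top 45.5 mm. Two thin brass pointers at its sides lie in the plane of the face
- length_stop (a joint): position of the stop along the track in m, grows towards the V: 0 to 0.090; its face lies at cradle x = -0.100 + this value. Slides with about 1.2 N when the knob is slack, held by some 25 N or more when the knob is tight
- knob_grip (a point): the place to grip the black T-knob, on its vertical axis, 98 mm above the bench and 42 mm behind the stop face. The T-bar is 48 mm long, 12 mm thick, from 80 to 106 mm above the bench, on a round stem 18 mm thick; x lies along the bar, turns with the knob
- clamp_knob (a joint): turn of the T-knob in rad, grows clockwise seen from above: 0 slack, begins to clamp at 0.5, tight from 1.1 on, end stop at 1.6; the turning moment rises to about 0.3 N m; stays where it is left
- length_line: red line 3 mm wide drawn across the board on both sides of the track; origin at its middle on the board's top face, 20 mm above the bench, axes parallel to the cradle's. The stop is set when the stop face has the same cradle x as this origin
- rack: plywood rest fixed to the bench, 190 x 250 x 12 mm; origin under its middle. Two bearer bars 22 mm wide across it at x = -75 and 75 mm, top 34 mm above the bench. The two rounds lie on them along x, at y = -55 and 55 mm (which is where varies), between 10 mm pegs on the bars, top 58 mm. Fingers reach down beside a round between the bars (128 mm)
- lime_round: pale limewood round with dark green ends, 36 mm thick, 240 mm long, about 0.14 kg; origin at its middle on the axis (52 mm above the bench in the rack), x along it; either end may go to the stop
- walnut_round: dark brown walnut round, the same size as the pale one (36 mm thick, 240 mm long), lying in the rack; stays there. Origin at its middle on the axis, x along it
- gouge: carving gouge lying flat, yellow-brown handle 125 mm long and 29 mm thick, steel shank, about 245 mm in all; origin under the middle of the handle, x towards the blade
- chisel: carving chisel lying flat, pale handle 125 mm long and 29 mm thick, steel shank, about 255 mm in all; origin under the middle of the handle, x towards the blade
- mallet: round wooden carver's mallet standing on its head, 104 mm across, 228 mm tall; origin under its middle
- back_saw: small back saw lying flat, steel blade 260 x 75 mm, dark wooden handle; origin under the back at the end away from the handle
- wax_tin: round tin with a yellow lid, 86 mm across, 38 mm high; origin under its middle
- offcut: limewood offcut with one green end, 85 x 65 x 50 mm; origin under its middle
- bench_brush: small bench brush lying on the bench; origin under its middle

How it is judged (in metres and radians):
On the way, in this order (a step that is already met when the one before it is completed fails the run):
1. the length stop's face stands on the red line and the knob is tight (x of stop_face in the frame of length_line between -0.005 and 0.005 m and value of joint clamp_knob above 1.1 rad), for 0.2 s.
2. the limewood round lies in the V with its end against the stop, the stop still set and locked (all of step 1 and angle between the x axis of lime_round and the x axis of cradle, either way round below 0.03 rad and y of lime_round in the frame of cradle between -0.003 and 0.003 m and z of lime_round in the frame of cradle between 0.062 and 0.068 m and x of lime_round in the frame of stop_face between 0.116 and 0.1235 m), for 0.2 s.
At the end, for the whole second after the job is handed in: Stop face within 5 mm of the red line, knob at 1.1 rad or more; the pale round along the V (within 0.03 rad, axis within 3 mm of its seat), its end at most 3.5 mm off the stop face; held or pressed by the fingers, at rest, bearing on the left and on the right cheek with 3 to 30 N each (all of step 2 and contact force between lime_round and cheek_left between 3 and 30 N and contact force between lime_round and cheek_right between 3 and 30 N and contact force between the fingers and lime_round above 2 N and linear speed of lime_round below 0.01 m/s); the arm keeps its last pose, push and grip.
It fails at once if the dark round or another thing on the bench was shifted by more than 30 mm (distance of any of walnut_round, gouge, chisel, mallet, back_saw, wax_tin, offcut, bench_brush from where it was at the start of the episode above 0.03 m).
It also fails if it takes over 61 s, if anything falls off the work surface, if the arm or the gripper's body presses on something with over 40 N, if the wrist force passes 120 N, or if a joint passes its speed limit or range.

## Working session

There is one attempt and no reset: what is moved stays moved. The work goes in short steps, Python scripts to look and compute and a tool call to move; the robot and the scene stay as the last step left them, time stands still between calls to the robot, and variables do not carry over. Pictures are saved under pics/ and viewed, and the job is handed in when it is done.

Besides the shell and the picture viewer there is one more tool, called after ">>>" as name(argument=value, ...) on one line, values as JSON. drive_tool: Moves the arm, as the interface text tells. Its arguments: {"type":"object","properties":{"targets":{"type":"array","items":{"type":"array","items":{"type":"array","items":{"type":"number"}}}},"squeeze":{"type":"number"}},"required":["targets"]}

```bash
ls; mkdir -p pics; python3 - <<'E'
from bench import bot, optics
import cv2,numpy as np
for n in("top","side"):
    im=optics.read_camera(n); cv2.imwrite(f"pics/{n}0.png",im[:,:,::-1])
    c=optics.get_calibration(n); print(n,c["fx"],c["fy"],c["cx"],c["cy"]); print(np.round(c["T"],4))
s=bot.get_state(); print(s["time"],s["tcp_pos"],np.round(s["tcp_rot"],3),s["width"],s["contact_force"])
E
```

```text
pics
top 454.12023477986446 454.12023477986446 279.5721777166248 202.54366379609482
[[ 0.0258 -0.9889  0.1462  0.3774]
 [-0.9995 -0.0227  0.0229 -0.0332]
 [-0.0194 -0.1468 -0.989   1.2431]
 [ 0.      0.      0.      1.    ]]
side 444.07391289513833 444.07391289513833 275.55337601109267 206.11414219548934
[[ 0.7822 -0.4829  0.3937 -0.0142]
 [-0.6228 -0.5902  0.5136 -0.7357]
 [-0.0157 -0.6469 -0.7624  1.113 ]
 [ 0.      0.      0.      1.    ]]
0.1 [0.20165413 0.53790412 0.25245215] [[ 0.351  0.936 -0.001]
 [ 0.936 -0.351 -0.002]
 [-0.002 -0.    -1.   ]] 0.08500121025675245 [-0.85079963  0.13503255  0.14685139]
```

View pics/top0.png

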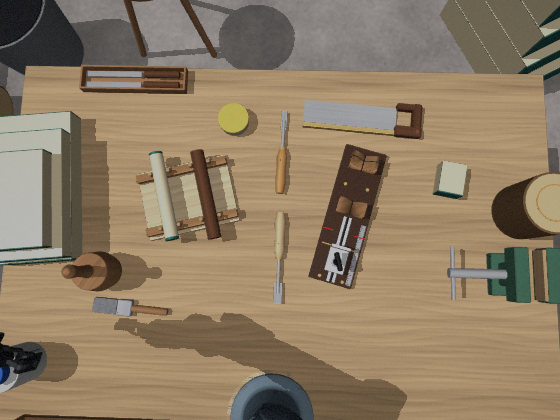

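View pics/side0.png

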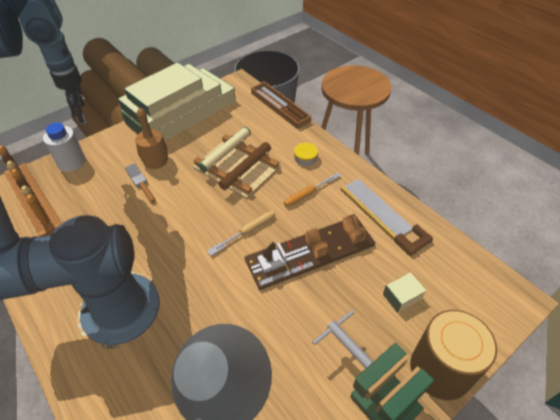

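The top view shows the cradle from (330,282) at the stop end to (365,150) at the saw end, with red marks near (327,229). The rack is around (187,197), with the lime round running (156,152)-(171,240) and the walnut to its right. I'll zoom in on both.

```bash
python3 - <<'E'
import cv2
t=cv2.imread("pics/top0.png")
a=cv2.resize(t[140:295,300:395],None,fx=3.8,fy=3.8,interpolation=cv2.INTER_CUBIC)
b=cv2.resize(t[140:250,130:250],None,fx=3.5,fy=3.5,interpolation=cv2.INTER_CUBIC)
cv2.imwrite("pics/ta.png",a);cv2.imwrite("pics/tb.png",b)
s=cv2.imread("pics/side0.png")
cv2.imwrite("pics/sa.png",cv2.resize(s[205:295,235:385],None,fx=5,fy=5,interpolation=cv2.INTER_CUBIC))
E
```

```text
(no output)
```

View pics/ta.png

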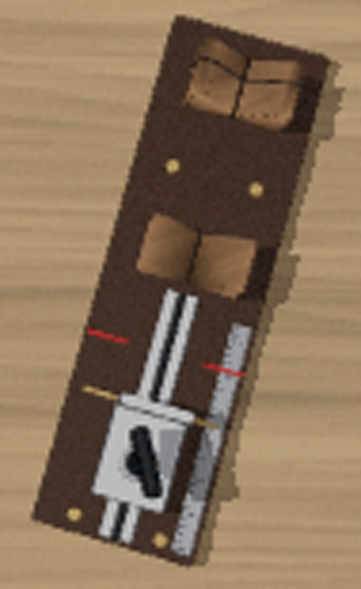

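View pics/tb.png

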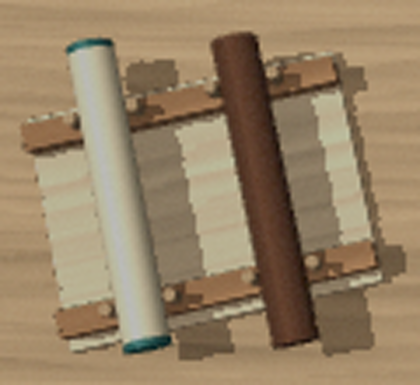

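View pics/sa.png

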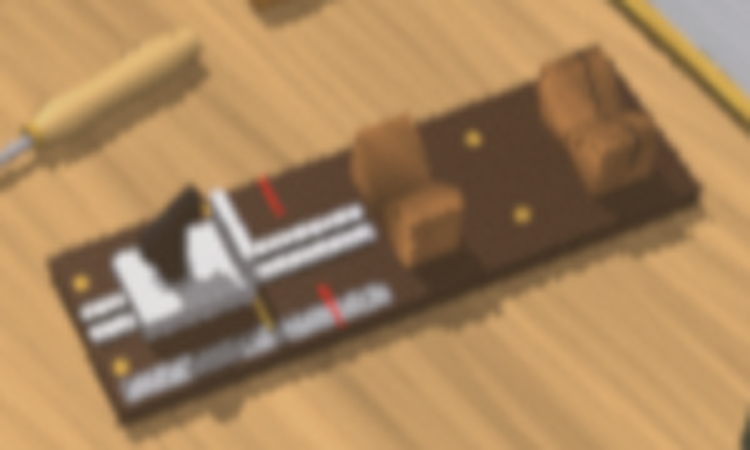

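```bash
cat >h.py <<'E'
import cv2,numpy as np
from bench import bot,optics
def cal(n):
    c=optics.get_calibration(n); return c["fx"],c["fy"],c["cx"],c["cy"],np.array(c["T"])
def plane(n,p,z):
    fx,fy,cx,cy,T=cal(n); p=np.atleast_2d(p).astype(float)
    d=np.c_[(p[:,0]-cx)/fx,(p[:,1]-cy)/fy,np.ones(len(p))]@T[:3,:3].T
    return T[:3,3]+d*((z-T[2,3])/d[:,2])[:,None]
def proj(n,X):
    fx,fy,cx,cy,T=cal(n); q=(np.atleast_2d(X)-T[:3,3])@T[:3,:3]
    return np.c_[fx*q[:,0]/q[:,2]+cx,fy*q[:,1]/q[:,2]+cy]
def blobs(m,amin=3):
    k,l,s,c=cv2.connectedComponentsWithStats(m.astype(np.uint8),connectivity=8)
    return [(s[i,4],c[i],np.argwhere(l==i)[:,::-1]) for i in range(1,k) if s[i,4]>=amin]
E
python3 - <<'E'
from h import *
np.set_printoptions(precision=4,suppress=True)
for n,roi in(("top",(300,140,95,160)),("side",(235,205,150,90))):
    im=cv2.imread(f"pics/{n}0.png"); hsv=cv2.cvtColor(im,cv2.COLOR_BGR2HSV).astype(int); H,S,V=[hsv[...,i] for i in range(3)]
    R=np.zeros(H.shape,bool); x,y,w,h=roi; R[y:y+h,x:x+w]=1
    print(n,"red")
    for a,c,p in blobs(R&((H<5)|(H>174))&(S>170)&(V>110)): print(a,c,plane(n,c,.02)[0])
    print("brass")
    for a,c,p in blobs(R&(H>18)&(H<32)&(S>90)&(V>100)): print(a,c, plane(n,c,.02)[0])
    print("dark")
    for a,c,p in blobs(R&(V<95),200):
        r=cv2.minAreaRect(p.astype(np.float32)); b=cv2.boxPoints(r); print(a,b.round(1).tolist()); P=plane(n,b,.02);print(P)
        print(np.linalg.norm(P-np.roll(P,1,0),axis=1),P.mean(0))
    print("black")
    for a,c,p in blobs(R&(V<42),8):print(a,c,plane(n,c,.106)[0])
# lime
im=cv2.imread("pics/top0.png"); hsv=cv2.cvtColor(im,cv2.COLOR_BGR2HSV).astype(int); H,S,V=[hsv[...,i] for i in range(3)]
R=np.zeros(H.shape,bool); R[140:250,130:250]=1
print("green")
for a,c,p in blobs(R&(H>75)&(H<105)&(S>100)): print(a,c,plane("top",c,.052)[0])
im=cv2.imread("pics/side0.png"); hsv=cv2.cvtColor(im,cv2.COLOR_BGR2HSV).astype(int); H,S,V=[hsv[...,i] for i in range(3)]
R=np.zeros(H.shape,bool); R[120:200,185:285]=1
for a,c,p in blobs(R&(H>75)&(H<105)&(S>60)): print(a,c,plane("side",c,.052)[0])
E
```

```text
top red
13 [327.4615 227.8462] [ 0.4923 -0.1357  0.02  ]
5 [355.8 236.2] [ 0.4716 -0.2119  0.02  ]
brass
9 [345. 183.] [ 0.6163 -0.1823  0.02  ]
8 [366.875 189.125] [ 0.6007 -0.2418  0.02  ]
11 [326.0909 242.9091] [ 0.4517 -0.1325  0.02  ]
8 [354.25 251.25] [ 0.4313 -0.2078  0.02  ]
8 [318.875 274.875] [ 0.3665 -0.1143  0.02  ]
8 [341.875 281.875] [ 0.3498 -0.1753  0.02  ]
dark
4090 [[307.6000061035156, 277.0], [345.1000061035156, 143.10000610351562], [387.8999938964844, 155.10000610351562], [350.3999938964844, 289.0]]
[[ 0.3602 -0.0845  0.02  ]
 [ 0.7289 -0.182   0.02  ]
 [ 0.6972 -0.2998  0.02  ]
 [ 0.3319 -0.198   0.02  ]]
[0.117  0.3813 0.1219 0.3792] [ 0.5295 -0.1911  0.02  ]
black
16 [380.6875 164.9375] [ 0.6484 -0.2624  0.106 ]
9 [377.6667 173.2222] [ 0.6267 -0.2546  0.106 ]
10 [346.8 221.1] [ 0.5023 -0.1767  0.106 ]
19 [342.9474 234.7368] [ 0.4679 -0.1673  0.106 ]
79 [337.6456 261.557 ] [ 0.4011 -0.1546  0.106 ]
9 [331.2222 277.    ] [ 0.3629 -0.139   0.106 ]
side red
5 [288.8 244. ] [ 0.4879 -0.1417  0.02  ]
4 [299.5 263. ] [ 0.4689 -0.2134  0.02  ]
brass
155 [372.3871 216.0516] [ 0.761  -0.2251  0.02  ]
5 [263.8 215. ] [ 0.4982 -0.0048  0.02  ]
58 [248.3448 225.1207] [ 0.4361 -0.0065  0.02  ]
5 [329.2 232.4] [ 0.6117 -0.1864  0.02  ]
4 [338.5 247.5] [ 0.5947 -0.2451  0.02  ]
6 [250.8333 261.1667] [ 0.3627 -0.1188  0.02  ]
7 [287.4286 267.5714] [ 0.4317 -0.2033  0.02  ]
6 [258.5 278. ] [ 0.3459 -0.1783  0.02  ]
dark
1507 [[247.39999389648438, 258.6000061035156], [361.70001220703125, 213.5], [374.29998779296875, 245.1999969482422], [259.8999938964844, 290.29998779296875]]
[[ 0.3602 -0.1054  0.02  ]
 [ 0.7426 -0.1966  0.02  ]
 [ 0.6832 -0.3064  0.02  ]
 [ 0.3251 -0.2123  0.02  ]]
[0.1126 0.3932 0.1248 0.3703] [ 0.5278 -0.2052  0.02  ]
black
green
14 [154.8571 152.3571] [0.6833 0.336  0.052 ]
34 [171.7941 238.1471] [0.4522 0.2758 0.052 ]
```

Top and side disagree by a consistent (4.5, 4) mm at board height, which fits the stated calibration error, so I'll use the average. Next I'll measure the knob and lime round in both views.

```bash
python3 - <<'E'
from h import *
np.set_printoptions(precision=4,suppress=True)
t=cv2.imread("pics/top0.png");s=cv2.imread("pics/side0.png")
def hs(i): h=cv2.cvtColor(i,cv2.COLOR_BGR2HSV).astype(int); return [h[...,k] for k in range(3)]
def roi(sh,x,y,w,h): R=np.zeros(sh,bool);R[y:y+h,x:x+w]=1;return R
def axis(n,p,z):
    P=plane(n,p,z)[:,:2]; m=P.mean(0); u=np.linalg.svd(P-m,full_matrices=False)[2][0]
    q=(P-m)@u; return m,np.degrees(np.arctan2(u[1],u[0])),q.min(),q.max(), m+u*(q.min()+q.max())/2
H,S,V=hs(t)
print("lime top")
for a,c,p in blobs(roi(H.shape,140,145,40,100)&(((S<75)&(V>150))|((H>75)&(H<105)&(S>60))),100): print(a,c,axis("top",p,.06))
print("knob top")
for a,c,p in blobs(roi(H.shape,326,248,20,26)&(V<50),8): print(a,c,axis("top",p,.106))
H,S,V=hs(s)
print("lime side")
m=roi(H.shape,190,120,65,60)&(((S<75)&(V>150))|((H>75)&(H<105)&(S>60)))
for a,c,p in blobs(m,50): print(a,c,axis("side",p,.06))
print("knob side")
for a,c,p in blobs(roi(H.shape,258,238,25,28)&(V<70),8): print(a,c,axis("side",p,.095))
# height-solved midpoints via two-view of lime centroid
cv2.imwrite("pics/sb.png",cv2.resize(s[115:200,185:285],None,fx=6,fy=6,interpolation=cv2.INTER_CUBIC))
cv2.imwrite("pics/sk.png",cv2.resize(s[225:295,235:305],None,fx=8,fy=8,interpolation=cv2.INTER_CUBIC))
print(proj("side",[[.399,-.1585,.106]]),proj("top",[[.399,-.1585,.106]]))
E
```

```text
lime top
1637 [157.4178 200.1313] (array([0.5518, 0.3182]), np.float64(-168.55044461320017), np.float64(-0.13353689372021746), np.float64(0.11041999171321207), array([0.5631, 0.3205]))
knob top
93 [337.6129 261.3763] (array([ 0.4015, -0.1545]), np.float64(-165.84576063926107), np.float64(-0.021462772906151024), np.float64(0.022384805860891404), array([ 0.4011, -0.1546]))
8 [344.75 271.  ] (array([ 0.3784, -0.1722]), np.float64(172.70944318082098), np.float64(-0.00736235729263767), np.float64(0.005123488178416184), array([ 0.3795, -0.1724]))
lime side
204 [223.5147 145.9706] (array([0.5622, 0.3075]), np.float64(-165.7335538384589), np.float64(-0.12275596532922811), np.float64(0.11091273282983903), array([0.5679, 0.309 ]))
knob side
63 [268.7302 252.5714] (array([ 0.3921, -0.1697]), np.float64(-145.66224168847967), np.float64(-0.027638239147374018), np.float64(0.020805640466626488), array([ 0.3949, -0.1677]))
[[268.1175 246.3749]] [[339.2375 262.4344]]
```

View pics/sk.png

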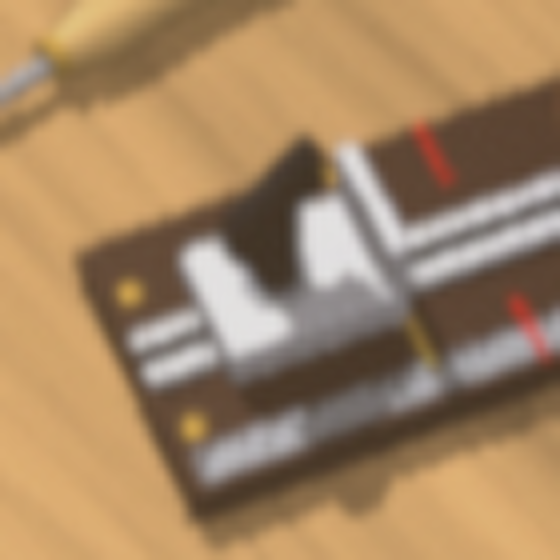

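View pics/sb.png

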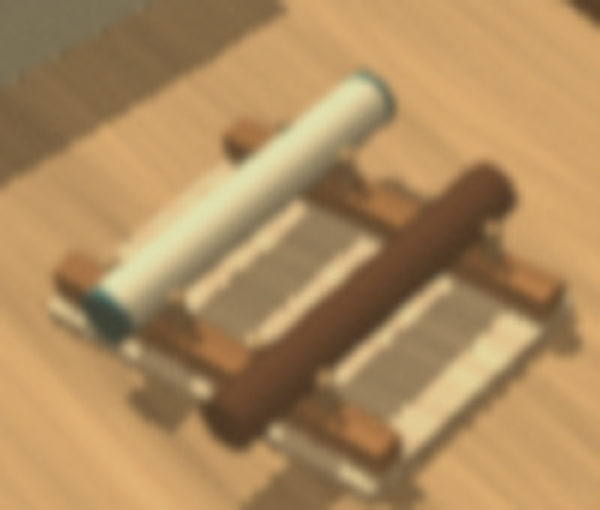

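The side view puts the knob bar's top centre where (0.399,-0.1585,0.106) projects (zoom 269,175), so the averaged position holds. The bar yaw is about 15°. I'll move over the knob, rising first to clear the mallet.

>>> drive_tool(targets=[[[1, 0, 0, 40, 0, 0, 0], [1, 0, 0, 40, 0, 0, 0], [1, 45, -40, 0, 0, 0, 7.1], [1, 45, -40, 0, 0, 0, 7.1], [1, 45, -40, 0, 0, 0, 7.1], [1, 6, -48, 0, 0, 0, 7.1], [1, 7, -48, 0, 0, 0, 7.1], [1, 7, -48, 0, 0, 0, 0], [1, 7, -48, 0, 0, 0, 0], [1, 7, -48, 0, 0, 0, 0], [1, 7, -48, 0, 0, 0, 0], [1, 7, -48, 0, 0, 0, 0]]])

```text
time: 1.3
tcp_pos: [0.3615, 0.101, 0.3331]
tcp_rot: [[-0.258, 0.966, -0.0], [0.966, 0.258, 0.0], [0.0, -0.0, -1.0]]
contact_force: [0.8, 0.7, -0.7]
width: 0.0853
```

>>> drive_tool(targets=[[[1, 5, -48, -20, 0, 0, 0], [1, 5, -48, -20, 0, 0, 0], [1, 2, -48, -30, 0, 0, 0], [1, 2, -48, -30, 0, 0, 0], [1, 0, -40, -30, 0, 0, 0], [1, 0, -7, -20, 0, 0, 0], [1, 0, 0, 0, 0, 0, 0]]])

```text
time: 2.0
tcp_pos: [0.3727, -0.1211, 0.1893]
tcp_rot: [[-0.254, 0.967, -0.006], [0.967, 0.255, 0.003], [0.004, -0.005, -1.0]]
contact_force: [-1.0, 0.1, -0.0]
width: 0.0855
```

>>> drive_tool(targets=[[[0.5, 13, -18, 0, 0, 0, 0], [0.5, 13, -19, 0, 0, 0, 0], [0.5, 0, 0, -20, 0, 0, 0], [0.5, 0, 0, 0, 0, 0, 0], [0.5, 0, 0, 0, 0, 0, 0]]])

```text
time: 2.5
tcp_pos: [0.4008, -0.1568, 0.1726]
tcp_rot: [[-0.259, 0.966, -0.001], [0.966, 0.259, 0.001], [0.001, -0.001, -1.0]]
contact_force: [1.1, 0.3, 0.2]
width: 0.0427
```

```bash
cat >look.py <<'E'
import sys
from h import *
tag=sys.argv[1]; P=np.array(eval(sys.argv[2])); r=35
s=bot.get_state(); np.set_printoptions(precision=4,suppress=True)
print(s["time"],s["tcp_pos"],s["contact_force"],s["torque"],s["width"])
o=[]
for n in("top","side"):
    im=optics.read_camera(n)[:,:,::-1].copy(); cv2.imwrite(f"pics/{tag}_{n}_raw.png",im)
    u,v=proj(n,P)[0].astype(int); u=np.clip(u,r,559-r);v=np.clip(v,r,419-r); print(n,"origin",u-r,v-r)
    o.append(cv2.resize(im[v-r:v+r,u-r:u+r],(400,400),interpolation=cv2.INTER_CUBIC))
cv2.imwrite(f"pics/{tag}.png",np.hstack(o))
E
python3 look.py k1 "[.399,-.1585,.1]"
```

```text
2.5 [ 0.4008 -0.1568  0.1726] [1.0863 0.3488 0.1854] [ 0.0602 -0.0245 -0.0363] 0.04267471670763059
top origin 303 227
side origin 233 212
```

View pics/k1.png

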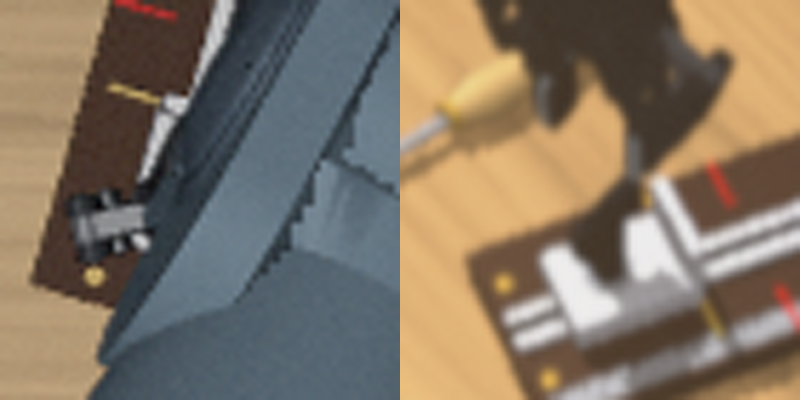

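The side view shows both pads straddling the bar (tips at about (545,115) and (635,170) in the crop). Descending.

>>> drive_tool(targets=[[[0.5, -1, -1, -25, 0, 0, 0], [0.5, 0, 0, -25, 0, 0, 0], [0.5, 0, 0, -20, 0, 0, 0], [0.5, 0, 0, 0, 0, 0, 0], [0.5, 0, 0, 0, 0, 0, 0]]])

```text
time: 3.1
tcp_pos: [0.4002, -0.1587, 0.1029]
tcp_rot: [[-0.258, 0.966, 0.0], [0.966, 0.258, 0.0], [0.0, 0.0, -1.0]]
contact_force: [0.1, -0.7, 0.2]
width: 0.0428
```

```bash
python3 look.py k2 "[.399,-.1585,.1]"
```

```text
3.1 [ 0.4002 -0.1587  0.1029] [ 0.1346 -0.7157  0.1949] [-0.0564 -0.0251  0.0284] 0.04282290393281779
top origin 303 227
side origin 233 212
```

View pics/k2.png

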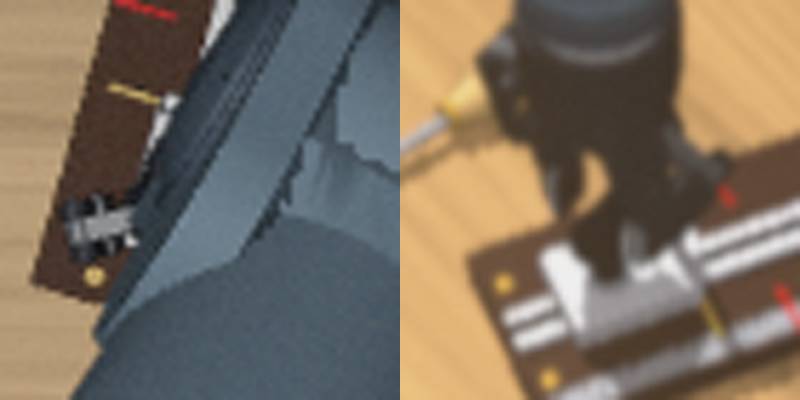

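The bar is between the pads. Closing.

>>> drive_tool(targets=[[[0, 0, 0, 0, 0, 0, 0], [0, 0, 0, 0, 0, 0, 0], [0, 0, 0, 0, 0, 0, 0], [0, 0, 0, 0, 0, 0, 0], [0, 0, 0, 0, 0, 0, 0]]], squeeze=40)

```text
time: 3.7
tcp_pos: [0.4014, -0.1588, 0.1035]
tcp_rot: [[-0.258, 0.966, 0.003], [0.966, 0.258, 0.0], [-0.0, 0.003, -1.0]]
contact_force: [0.5, 2.9, 8.3]
width: 0.0115
```

```bash
python3 look.py k3 "[.42,-.1585,.1]"
```

```text
3.7 [ 0.4014 -0.1588  0.1035] [0.523  2.9154 8.2826] [ 0.6082  0.0616 -0.1163] 0.011501954447221142
top origin 304 218
side origin 239 208
```

View pics/k3.png

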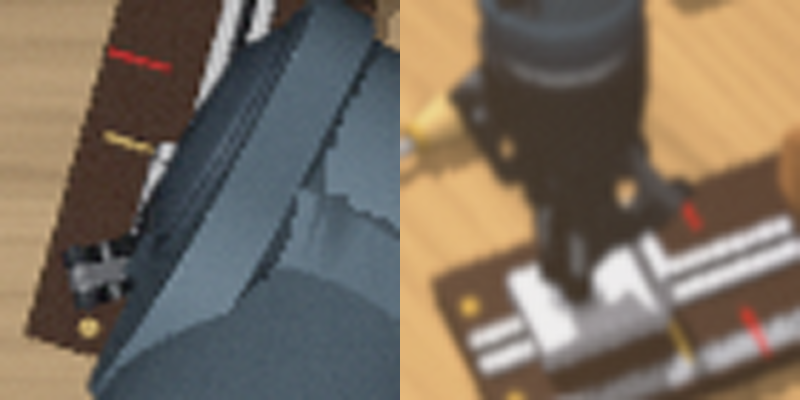

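The bar is gripped at width 11.5 mm, with a slight upward push of 8 N, so I'll ease up 3 mm and slide 36 mm along the track.

>>> drive_tool(targets=[[[0, 0, 0, 3, 0, 0, 0], [0, 4.3, -1.2, 0, 0, 0, 0], [0, 4.3, -1.2, 0, 0, 0, 0], [0, 4.3, -1.2, 0, 0, 0, 0], [0, 4.3, -1.2, 0, 0, 0, 0], [0, 4.3, -1.2, 0, 0, 0, 0], [0, 4.3, -1.2, 0, 0, 0, 0], [0, 4.3, -1.2, 0, 0, 0, 0], [0, 4.3, -1.2, 0, 0, 0, 0], [0, 0, 0, 0, 0, 0, 0], [0, 0, 0, 0, 0, 0, 0]]])

```text
time: 4.9
tcp_pos: [0.4345, -0.1677, 0.1039]
tcp_rot: [[-0.258, 0.966, -0.001], [0.966, 0.258, 0.002], [0.002, -0.0, -1.0]]
contact_force: [2.2, 3.1, -28.9]
width: 0.0113
```

```bash
python3 look.py k4 "[.45,-.16,.05]"
```

```text
4.9 [ 0.4345 -0.1677  0.1039] [  2.186    3.149  -28.9167] [ 0.7759 -0.4174 -0.1417] 0.011314844530689564
top origin 302 208
side origin 247 213
```

View pics/k4.png

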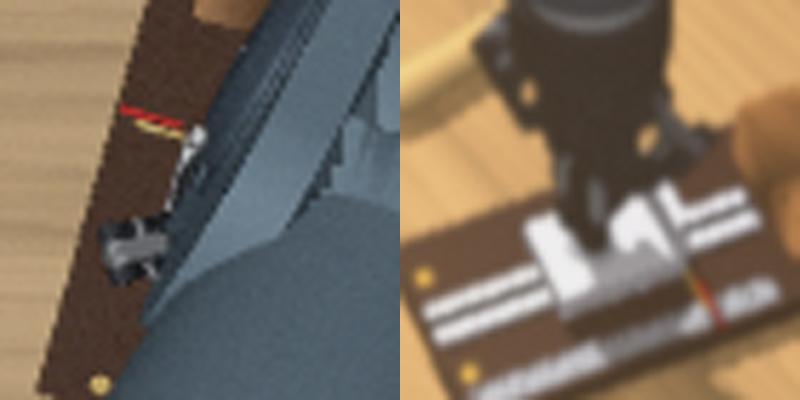

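```bash
cat >gap.py <<'E'
import sys
from h import *
tag=sys.argv[1]
np.set_printoptions(precision=4,suppress=True)
O=np.array([.527,-.193]);a=np.radians(-15.1);ux=np.array([np.cos(a),np.sin(a)]);uy=np.array([-ux[1],ux[0]])
for n,z in(("top",(.02,.026)),("side",(.02,.026))):
    im=cv2.imread(f"pics/{tag}_{n}_raw.png"); hsv=cv2.cvtColor(im,cv2.COLOR_BGR2HSV).astype(int); H,S,V=[hsv[...,i] for i in range(3)]
    R=np.zeros(H.shape,bool); x,y,w,h=(300,140,95,160) if n=="top" else (235,205,150,90); R[y:y+h,x:x+w]=1
    for nm,m,zz in(("red",((H<6)|(H>172))&(S>150)&(V>100),z[0]),("brass",(H>14)&(H<34)&(S>90)&(V>90),z[1])):
        for ar,c,p in blobs(R&m):
            q=plane(n,c,zz)[0,:2]-O
            if -.13<q@ux<0.0 and abs(q@uy)<.06: print(n,nm,ar,c.round(1),"cradle x,y",q@ux,q@uy)
E
for t in k3 k4; do echo $t; python3 gap.py $t;done; echo start; cp pics/top0.png pics/z0_top_raw.png; cp pics/side0.png pics/z0_side_raw.png; python3 gap.py z0
```

```text
k3
top red 21 [328.2 228.1] cradle x,y -0.04865877163062278 0.04417089066450295
top brass 18 [326.  242.5] cradle x,y -0.08798917394597665 0.03973018717549684
side red 7 [289.7 245.7] cradle x,y -0.05122901461885971 0.03255308537480262
side red 6 [299.5 263. ] cradle x,y -0.050778815515572374 -0.034782255276856126
side brass 17 [287.4 266.5] cradle x,y -0.08949005044783523 -0.034951452338179825
k4
top red 18 [327.9 227.9] cradle x,y -0.04833026289406166 0.044950490187915915
top brass 5 [326.2 229.4] cradle x,y -0.05409717864983695 0.048713949233713354
top brass 9 [331.2 230.9] cradle x,y -0.05413534223151094 0.03475198594710303
side brass 7943 [312.6 253. ] cradle x,y -0.00244920168860804 -0.022444699590514414
side brass 15 [289.6 236.6] cradle x,y -0.039325363727002946 0.059495660426289065
side brass 8 [297.5 261.8] cradle x,y -0.056043544261774256 -0.03201114912986823
start
top red 19 [327.8 228.1] cradle x,y -0.04868983707846305 0.045135446035517786
top red 6 [355.8 236.3] cradle x,y -0.04887580113751504 -0.032820454585662545
top brass 20 [325.6 242.8] cradle x,y -0.0890614816858555 0.040535554451727386
top brass 9 [353.9 251.1] cradle x,y -0.0889463087345291 -0.03743712966121613
side red 11 [288.8 244.3] cradle x,y -0.05148743848073738 0.038456411700850165
side red 5 [299.4 263.2] cradle x,y -0.0513396545022636 -0.03528547555761845
side brass 8937 [308.7 249.3] cradle x,y -0.007174854973429138 -0.006070222288684187
side brass 16 [287. 267.] cradle x,y -0.09122848363126417 -0.035918280003986995
```

>>> drive_tool(targets=[[[0, 0, 0, -2.3, 0, 0, 0], [0, 0, 0, 0, 0, 0, 0], [0, 0, 0, 0, 0, 0, 0]]])

```text
time: 5.3
tcp_pos: [0.4364, -0.1683, 0.1038]
tcp_rot: [[-0.258, 0.966, 0.004], [0.966, 0.258, 0.001], [-0.0, 0.004, -1.0]]
contact_force: [2.6, 5.0, -15.9]
width: 0.0113
```

>>> drive_tool(targets=[[[0, 2.2, -0.4, -0.8, 0, 0, 0], [0, 2.2, -0.4, -0.5, 0, 0, 0], [0, 0, 0, 0, 0, 0, 0], [0, 0, 0, 0, 0, 0, 0], [0, 0, 0, 0, 0, 0, 0]]])

```text
time: 5.8
tcp_pos: [0.442, -0.1698, 0.1037]
tcp_rot: [[-0.259, 0.966, 0.006], [0.966, 0.259, -0.001], [-0.002, 0.006, -1.0]]
contact_force: [3.0, 6.5, -9.2]
width: 0.011
```

```bash
python3 look.py k5 "[.45,-.16,.05]"; python3 gap.py k5
```

```text
5.8 [ 0.442  -0.1698  0.1037] [ 2.9702  6.4584 -9.216 ] [ 1.254   0.0734 -0.0899] 0.011007023240486054
top origin 302 208
side origin 247 213
top red 16 [327.4 228.1] cradle x,y -0.04902423668929778 0.04617198794318239
top brass 14 [330.3 227.1] cradle x,y -0.04515221055329919 0.03986720442647121
side brass 7968 [312.2 252.9] cradle x,y -0.003415908600057322 -0.02171426564643998
side brass 12 [301.  261.5] cradle x,y -0.046411790616771725 -0.035361924026125126
```

View pics/k5.png

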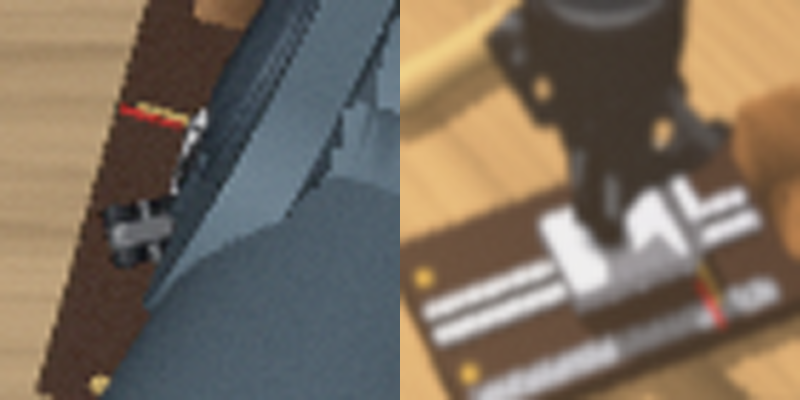

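The pointer now lies about 4 mm past the line, because the lagging motion caught up. I'll go back 3.8 mm.

>>> drive_tool(targets=[[[0, -1.8, 0.8, -0.5, 0, 0, 0], [0, -1.8, 0.8, 0, 0, 0, 0], [0, 0, 0, 0, 0, 0, 0], [0, 0, 0, 0, 0, 0, 0], [0, 0, 0, 0, 0, 0, 0], [0, 0, 0, 0, 0, 0, 0]]])

```text
time: 6.5
tcp_pos: [0.4386, -0.1689, 0.1036]
tcp_rot: [[-0.258, 0.966, 0.007], [0.966, 0.258, -0.002], [-0.004, 0.006, -1.0]]
contact_force: [1.9, 4.9, 0.3]
width: 0.0111
```

```bash
python3 look.py k6 "[.45,-.16,.05]"; python3 gap.py k6
```

```text
6.5 [ 0.4386 -0.1689  0.1036] [1.9102 4.8973 0.3324] [ 1.2471 -0.0519 -0.0198] 0.011075901347194909
top origin 302 208
side origin 247 213
top red 5 [324. 227.] cradle x,y -0.04888282187091231 0.05582122416790333
top brass 17 [330.2 228.7] cradle x,y -0.04923799822820157 0.038863327018788224
side brass 7982 [312.3 253. ] cradle x,y -0.0033119908882800636 -0.021940500954100533
side brass 20 [300.2 262.6] cradle x,y -0.04994870491269118 -0.03773244008068317
```

View pics/k6.png

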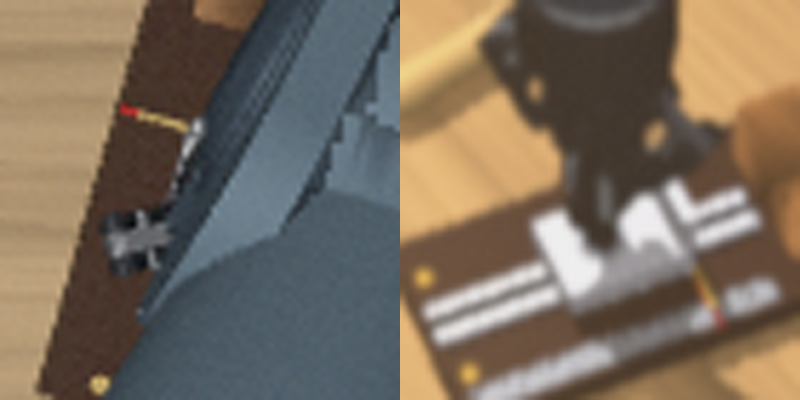

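The pointer lies on the red line in both views. Now I'll turn the knob clockwise in stages.

>>> drive_tool(targets=[[[0, 0, 0, 0, 0, 0, -5], [0, 0, 0, 0, 0, 0, -5], [0, 0, 0, 0, 0, 0, -5], [0, 0, 0, 0, 0, 0, -5], [0, 0, 0, 0, 0, 0, -5], [0, 0, 0, 0, 0, 0, 0], [0, 0, 0, 0, 0, 0, 0]]])

```text
time: 7.3
tcp_pos: [0.4387, -0.1687, 0.1036]
tcp_rot: [[0.174, 0.985, 0.007], [0.985, -0.174, -0.002], [-0.001, 0.007, -1.0]]
contact_force: [2.6, 6.3, 0.5]
width: 0.011
```

```bash
python3 look.py k7 "[.45,-.16,.05]"; python3 gap.py k7
```

```text
7.3 [ 0.4387 -0.1687  0.1036] [2.5771 6.349  0.4733] [ 1.2942 -0.1013 -0.0654] 0.010950777022653416
top origin 302 208
side origin 247 213
top red 5 [324. 227.] cradle x,y -0.04888282187091231 0.05582122416790333
top brass 17 [330.2 228.7] cradle x,y -0.04923799822820157 0.038863327018788224
side brass 8169 [311.5 252.3] cradle x,y -0.004404630224071355 -0.01899264528013162
side brass 19 [300.2 262.5] cradle x,y -0.05015713086472008 -0.037550719798135256
```

View pics/k7.png

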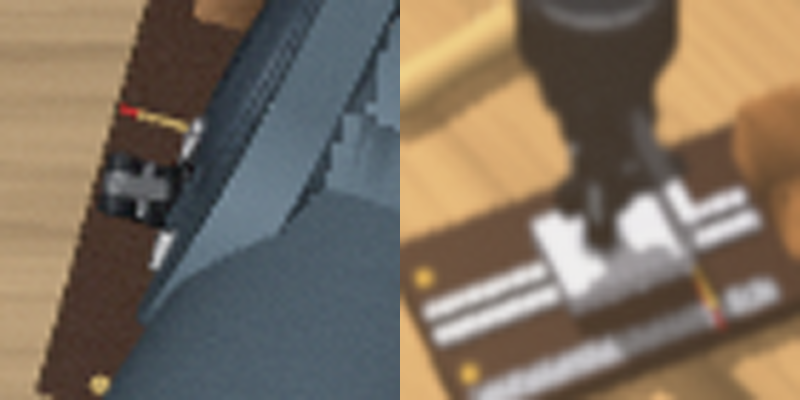

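The stop hasn't moved. I'll turn it 54° further, for a total of about 79° (1.38 rad).

>>> drive_tool(targets=[[[0, 0, 0, 0, 0, 0, -5.4], [0, 0, 0, 0, 0, 0, -5.4], [0, 0, 0, 0, 0, 0, -5.4], [0, 0, 0, 0, 0, 0, -5.4], [0, 0, 0, 0, 0, 0, -5.4], [0, 0, 0, 0, 0, 0, -5.4], [0, 0, 0, 0, 0, 0, -5.4], [0, 0, 0, 0, 0, 0, -5.4], [0, 0, 0, 0, 0, 0, -5.4], [0, 0, 0, 0, 0, 0, -5.4], [0, 0, 0, 0, 0, 0, 0], [0, 0, 0, 0, 0, 0, 0]]], squeeze=60)

```text
time: 8.6
tcp_pos: [0.4388, -0.1686, 0.1038]
tcp_rot: [[0.899, 0.438, 0.008], [0.438, -0.899, -0.002], [0.006, 0.005, -1.0]]
contact_force: [2.7, 6.2, 1.9]
width: 0.0106
```

```bash
python3 look.py k8 "[.45,-.16,.05]"; python3 gap.py k8
```

```text
8.6 [ 0.4388 -0.1686  0.1038] [2.6806 6.246  1.8982] [ 1.311  -0.1346 -0.0423] 0.010625425666405374
top origin 302 208
side origin 247 213
top red 5 [324. 227.] cradle x,y -0.04888282187091231 0.05582122416790333
top brass 11 [328.7 228.3] cradle x,y -0.04926153048663868 0.04304753201721716
side brass 8127 [311.8 252.3] cradle x,y -0.0036972219218359874 -0.01936355624405672
side brass 17 [300.  262.1] cradle x,y -0.049971434878631954 -0.036099022257989125
```

View pics/k8.png

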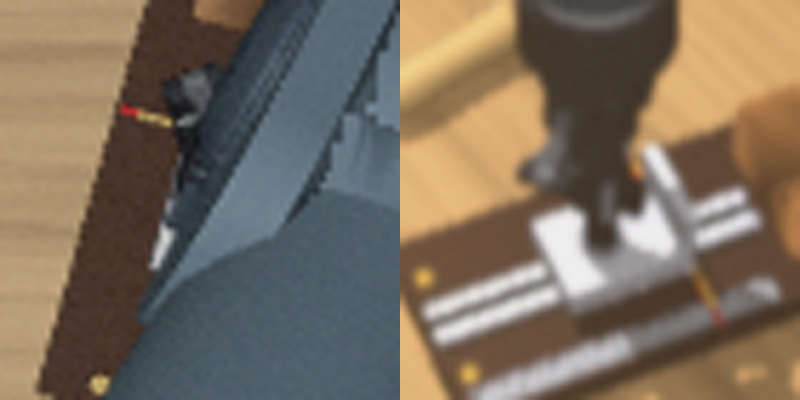

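The bar has followed the gripper and the stop is still on the line. As a lock test, I'll nudge 2 mm along the track and read the force.

>>> drive_tool(targets=[[[0, 1.0, -0.3, 0, 0, 0, 0], [0, 1.0, -0.3, 0, 0, 0, 0], [0, 0, 0, 0, 0, 0, 0], [0, 0, 0, 0, 0, 0, 0]]])

```text
time: 9.1
tcp_pos: [0.4392, -0.1687, 0.1037]
tcp_rot: [[0.899, 0.438, 0.004], [0.438, -0.899, -0.001], [0.003, 0.003, -1.0]]
contact_force: [-2.3, 6.7, 6.4]
width: 0.0109
```

>>> drive_tool(targets=[[[0, -1.0, 0.3, 0, 0, 0, 0], [0, -1.0, 0.3, 0, 0, 0, 0], [0, 0, 0, 0, 0, 0, 0], [0, 0, 0, 0, 0, 0, 0]]])

```text
time: 9.5
tcp_pos: [0.4388, -0.1686, 0.1038]
tcp_rot: [[0.899, 0.438, 0.007], [0.438, -0.899, -0.002], [0.006, 0.005, -1.0]]
contact_force: [2.8, 6.8, 1.1]
width: 0.0107
```

The nudge raised the reaction by 5 N with only 0.4 mm of motion, so it's locked. Releasing and rising.

>>> drive_tool(targets=[[[0.5, 0, 0, 0, 0, 0, 0], [0.5, 0, 0, 0, 0, 0, 0], [0.5, 0, 0, 0, 0, 0, 0], [0.6, 0, 0, 30, 0, 0, 0], [0.8, 0, 0, 40, 0, 0, 0], [1, 0, 0, 40, 0, 0, 0], [1, 10, 45, 20, 0, 0, 8], [1, 10, 45, 0, 0, 0, 8], [1, 14, 45, 0, 0, 0, 8], [1, 14, 45, 0, 0, 0, 8], [1, 14, 45, 0, 0, 0, 8], [1, 14, 45, 0, 0, 0, 8]]])

```text
time: 10.7
tcp_pos: [0.5122, 0.1035, 0.2315]
tcp_rot: [[0.271, 0.962, 0.002], [0.962, -0.271, -0.001], [-0.001, 0.002, -1.0]]
contact_force: [1.4, -1.4, 0.2]
width: 0.0855
```

>>> drive_tool(targets=[[[1, 12, 45, 0, 0, 0, 8], [1, 12, 45, 0, 0, 0, 8], [1, 12, 45, 0, 0, 0, 8], [1, 0, 20, 0, 0, 0, 6], [1, 0, 0, 0, 0, 0, 0], [1, 0, 0, 0, 0, 0, 0]]])

```text
time: 11.3
tcp_pos: [0.5475, 0.2568, 0.2309]
tcp_rot: [[-0.24, 0.971, 0.001], [0.971, 0.24, -0.001], [-0.001, 0.0, -1.0]]
contact_force: [-0.2, -0.3, -0.0]
width: 0.0856
```

```bash
python3 look.py l1 "[.43,-.168,.05]"; python3 gap.py l1;python3 - <<'E'
from h import *
for n,z in (("top",.106),("side",.09)):
    im=cv2.imread(f"pics/l1_{n}_raw.png")
    print(n,proj(n,[[.4388,-.1690,.106]]))
cv2.imwrite("pics/l1full.png",cv2.hconcat([cv2.imread("pics/l1_top_raw.png")[100:300,100:400],cv2.imread("pics/l1_side_raw.png")[100:300,160:400]]))
E
```

```text
11.3 [0.5475 0.2568 0.2309] [-0.1639 -0.2804 -0.0463] [-0.0184 -0.0561  0.0197] 0.08564042538939695
top origin 305 215
side origin 244 219
top red 3 [324. 227.] cradle x,y -0.04888282187091231 0.05582122416790333
top brass 11 [330.3 228.7] cradle x,y -0.04926494829610034 0.03875177623624186
top brass 8 [357.8 236.8] cradle x,y -0.04917379858634965 -0.0372789650632273
side brass 8920 [308.8 249.3] cradle x,y -0.006703931553396483 -0.006078987472342758
side brass 14 [300.  262.5] cradle x,y -0.0505355388523182 -0.03728338437885499
top [[343.57163706 246.42266866]]
side [[281.70195502 241.36565193]]
```

View pics/l1.png

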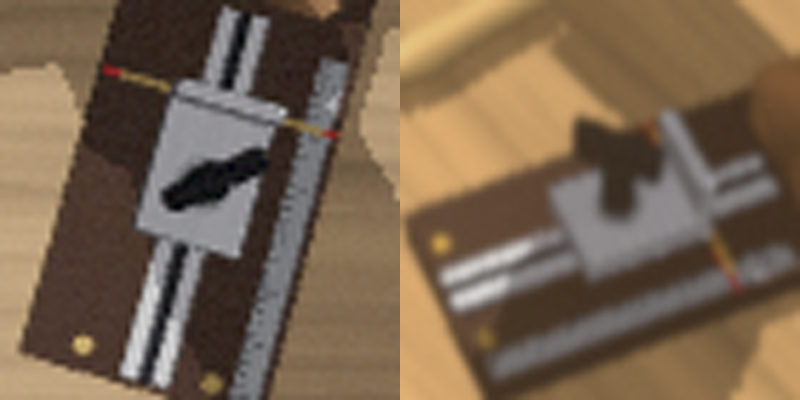

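View pics/l1full.png

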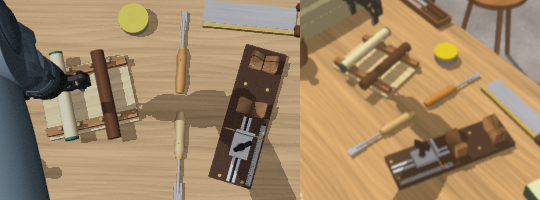

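Both pointers sit on the red line (crop (140,78) and (310,128)). The bar now reads about -66°, so it turned roughly 80° and is tight. Now moving over the lime round.

>>> drive_tool(targets=[[[1, 9, 24, 0, 0, 0, 0.7], [1, 9.5, 23.5, 0, 0, 0, 0], [1, 0, 0, -40, 0, 0, 0], [1, 0, 0, -40, 0, 0, 0], [1, 0, 0, -30, 0, 0, 0], [1, 0, 0, -30, 0, 0, 0], [1, 0, 0, 0, 0, 0, 0], [1, 0, 0, 0, 0, 0, 0]]])

```text
time: 12.2
tcp_pos: [0.5657, 0.3033, 0.0913]
tcp_rot: [[-0.251, 0.968, -0.001], [0.968, 0.251, -0.001], [-0.0, -0.001, -1.0]]
contact_force: [-0.3, 0.0, 0.4]
width: 0.0855
```

```bash
python3 look.py l2 "[.566,.304,.052]"
```

```text
12.2 [0.5657 0.3033 0.0913] [-0.3342  0.0032  0.3822] [-0.006  -0.0082 -0.0379] 0.0854547516815744
top origin 128 160
side origin 190 112
```

View pics/l2.png

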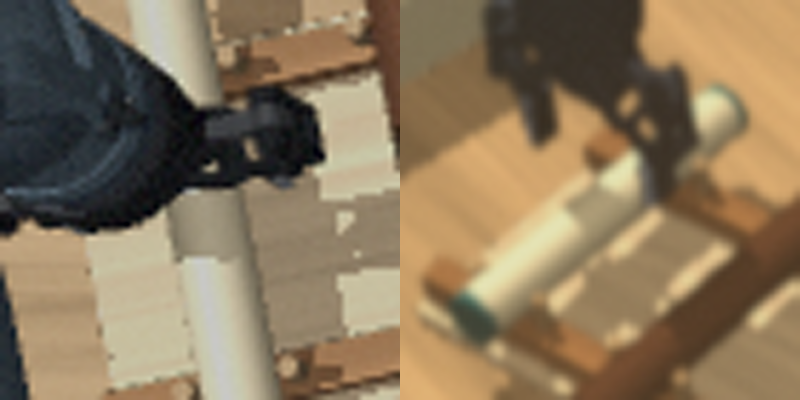

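The fingers straddle the round between the bearers. Lowering and closing.

>>> drive_tool(targets=[[[1, 0, 0, -18, 0, 0, 0], [1, 0, 0, -18, 0, 0, 0], [1, 0, 0, 0, 0, 0, 0], [0, 0, 0, 0, 0, 0, 0], [0, 0, 0, 0, 0, 0, 0], [0, 0, 0, 0, 0, 0, 0], [0, 0, 0, 0, 0, 0, 0]]], squeeze=40)

```text
time: 13.0
tcp_pos: [0.5666, 0.305, 0.0564]
tcp_rot: [[-0.253, 0.968, 0.002], [0.968, 0.253, 0.001], [0.0, 0.002, -1.0]]
contact_force: [-0.4, 0.7, 3.5]
width: 0.0345
```

```bash
python3 look.py l3 "[.566,.304,.052]"
```

```text
13.0 [0.5666 0.305  0.0564] [-0.4142  0.7428  3.5316] [-0.0314  0.084  -0.0216] 0.034518366964441924
top origin 128 160
side origin 190 112
```

View pics/l3.png

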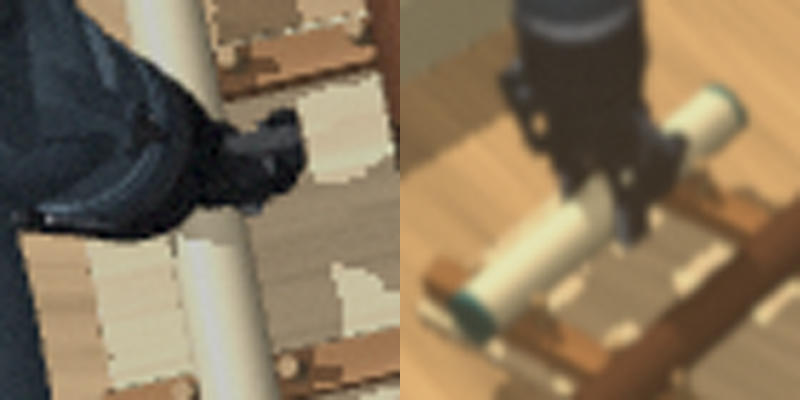

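Gripped at width 34.5 mm. Lifting.

>>> drive_tool(targets=[[[0, 0, 0, 10, 0, 0, 0], [0, 0, 0, 25, 0, 0, 0], [0, 0, 0, 40, 0, 0, 0], [0, 0, 0, 40, 0, 0, 0], [0, 0, 0, 30, 0, 0, 0], [0, 3, -30, 0, 0, 0, -4], [0, 3, -40, 0, 0, 0, -4], [0, 3, -45, 0, 0, 0, -4], [0, 3, -45, 0, 0, 0, -4], [0, 3, -45, 0, 0, 0, -4], [0, 3, -45, 0, 0, 0, -4], [0, 3, -45, 0, 0, 0, -5.7]]], squeeze=50)

```text
time: 14.3
tcp_pos: [0.5863, 0.0079, 0.2001]
tcp_rot: [[0.263, 0.965, -0.0], [0.965, -0.263, 0.0], [0.0, -0.0, -1.0]]
contact_force: [0.6, -0.1, -3.0]
width: 0.0344
```

>>> drive_tool(targets=[[[0, 3, -45, 0, 0, 0, 0], [0, 3, -45, 0, 0, 0, 0], [0, 3, -45, 0, 0, 0, 0], [0, 3, -45, 0, 0, 0, 0], [0, 3, -43, 0, 0, 0, 0], [0, 0, 0, 0, 0, 0, 0], [0, 0, 0, 0, 0, 0, 0]]])

```text
time: 15.0
tcp_pos: [0.6013, -0.2142, 0.1995]
tcp_rot: [[0.262, 0.965, -0.001], [0.965, -0.262, 0.001], [0.001, -0.001, -1.0]]
contact_force: [0.6, 0.7, -2.2]
width: 0.0346
```

```bash
sed -i 's/r=35/r=int(sys.argv[3]) if len(sys.argv)>3 else 35/' look.py; python3 look.py m1 "[.59,-.21,.15]" 60
```

```text
15.0 [ 0.6013 -0.2142  0.1995] [ 0.5681  0.6923 -2.2162] [ 0.0317 -0.0273  0.055 ] 0.03455029887715476
top origin 302 123
side origin 272 153
```

View pics/m1.png

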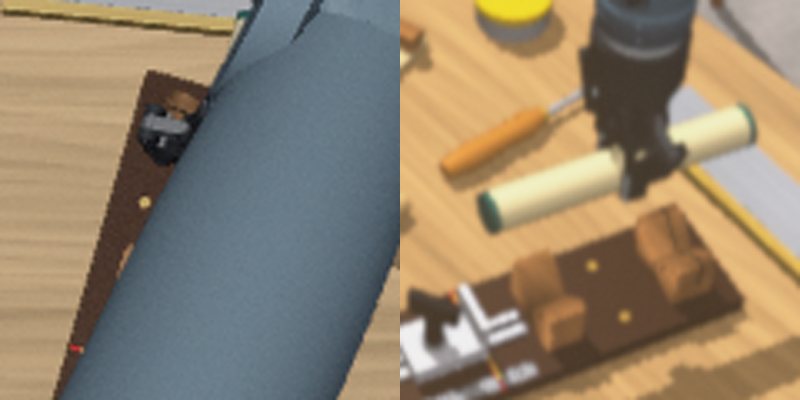

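```bash
python3 - <<'E'
from h import *
np.set_printoptions(precision=4,suppress=True)
im=cv2.imread("pics/m1_side_raw.png");h=cv2.cvtColor(im,cv2.COLOR_BGR2HSV).astype(int);H,S,V=[h[...,k] for k in range(3)]
R=np.zeros(H.shape,bool);R[175:235,290:390]=1
bl=[b for b in blobs(R&(H>70)&(H<105)&(S>70),3)]
for a,c,p in bl: print(a,c,plane("side",c,.195)[0])
O=np.array([.527,-.193]);an=np.radians(-15.1);ux=np.array([np.cos(an),np.sin(an)])
# predicted end centres if TCP at round's middle
P=np.array([.6013,-.2142]);
for s in(-.12,.12): print(proj("side",[*(P+s*ux),.195]))
print("cradle coords of TCP",(P-O)@ux,(P-O)@np.array([-ux[1],ux[0]]))
E
```

```text
[[298.4633 216.0194]]
[[376.2533 188.6785]]
cradle coords of TCP 0.07725731205755049 -0.0011125347824908172
```

The near end of the round is at px (298.7,216.5), against (298.5,216.0) predicted if it's gripped at its middle, so it agrees within about 1 mm. Lowering with extra clearance from the stop.

>>> drive_tool(targets=[[[0, 4, -0.3, -30, 0, 0, 0], [0, 0, 0.3, -30, 0, 0, 0], [0, 0, 0, -30, 0, 0, 0], [0, 0, 0, -20, 0, 0, 0], [0, 0, 0, 0, 0, 0, 0], [0, 0, 0, 0, 0, 0, 0]]])

```text
time: 15.7
tcp_pos: [0.6057, -0.212, 0.0903]
tcp_rot: [[0.258, 0.966, -0.001], [0.966, -0.258, 0.001], [0.0, -0.001, -1.0]]
contact_force: [-0.7, -0.5, -1.5]
width: 0.0346
```

```bash
python3 look.py m2 "[.55,-.20,.08]" 50
```

```text
15.7 [ 0.6057 -0.212   0.0903] [-0.7035 -0.4837 -1.544 ] [ 0.0125 -0.017  -0.0114] 0.03461974138601749
top origin 304 154
side origin 268 183
```

View pics/m2.png

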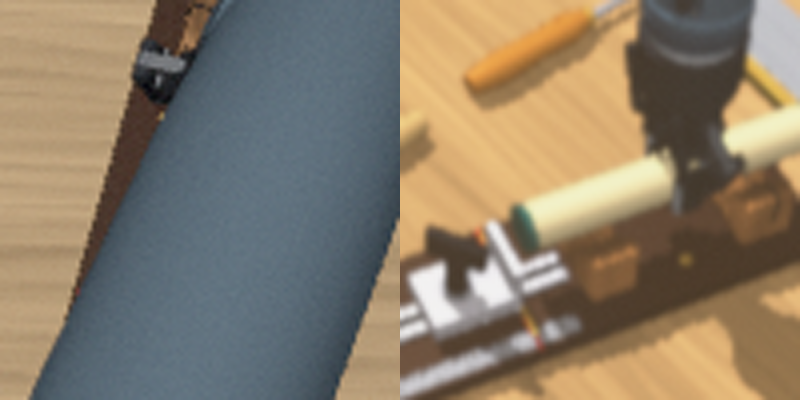

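The round hangs parallel above the V with a visible gap to the stop. Lowering into contact.

>>> drive_tool(targets=[[[0, 0, 0, -8, 0, 0, 0], [0, 0, 0, -6, 0, 0, 0], [0, 0, 0, -3, 0, 0, 0], [0, 0, 0, -2, 0, 0, 0], [0, 0, 0, 0, 0, 0, 0], [0, 0, 0, 0, 0, 0, 0]]])

```text
time: 16.4
tcp_pos: [0.6058, -0.2134, 0.0709]
tcp_rot: [[0.26, 0.966, -0.0], [0.966, -0.26, 0.0], [0.0, -0.0, -1.0]]
contact_force: [0.5, 0.0, -1.5]
width: 0.0349
```

```bash
python3 look.py m3 "[.55,-.20,.08]" 50
```

```text
16.4 [ 0.6058 -0.2134  0.0709] [ 0.4586  0.0178 -1.5497] [-0.0092  0.0132 -0.0288] 0.034913656219929694
top origin 304 154
side origin 268 183
```

View pics/m3.png

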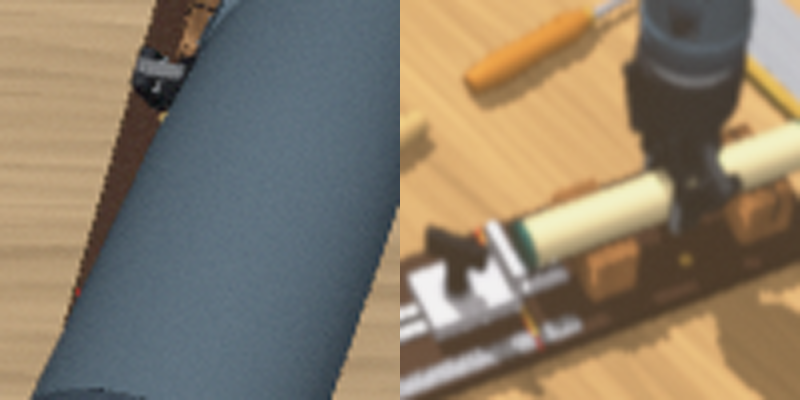

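>>> drive_tool(targets=[[[0, -1.9, 0.5, 0, 0, 0, 0], [0, -1.9, 0.5, 0, 0, 0, 0], [0, -1.9, 0.5, 0, 0, 0, 0], [0, -1.9, 0.5, 0, 0, 0, 0], [0, 0, 0, 0, 0, 0, 0], [0, 0, 0, 0, 0, 0, 0]]])

```text
time: 17.1
tcp_pos: [0.5984, -0.2115, 0.0711]
tcp_rot: [[0.26, 0.966, 0.001], [0.966, -0.26, -0.0], [0.0, 0.001, -1.0]]
contact_force: [1.6, 0.4, -1.5]
width: 0.0345
```

```bash
python3 look.py m4 "[.50,-.185,.07]" 30
```

```text
17.1 [ 0.5984 -0.2115  0.0711] [ 1.6401  0.4112 -1.498 ] [-0.0082 -0.1363  0.0345] 0.03453901406634388
top origin 318 193
side origin 271 211
```

View pics/m4.png

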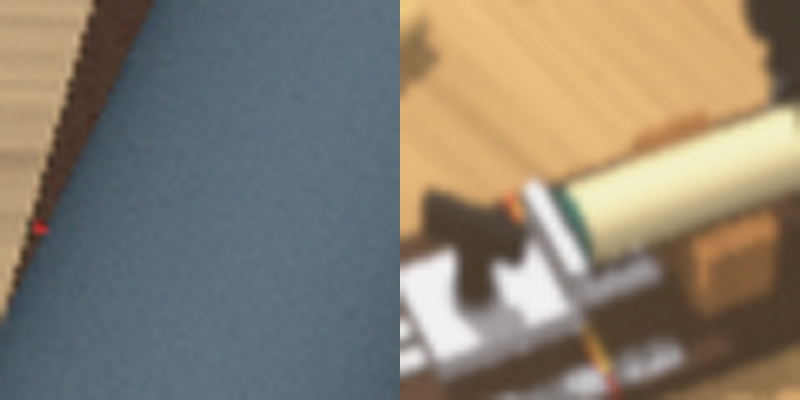

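The gap is nearly closed and the force is starting to rise. Creeping the rest of the way.

>>> drive_tool(targets=[[[0, -1, 0.3, 0, 0, 0, 0], [0, -0.5, 0.1, 0, 0, 0, 0], [0, 0, 0, 0, 0, 0, 0], [0, 0, 0, 0, 0, 0, 0]]])

```text
time: 17.6
tcp_pos: [0.5982, -0.2115, 0.0716]
tcp_rot: [[0.26, 0.966, 0.003], [0.966, -0.26, -0.001], [0.0, 0.003, -1.0]]
contact_force: [5.1, -1.9, -2.1]
width: 0.0346
```

```bash
python3 look.py m5 "[.50,-.185,.07]" 30
```

```text
17.6 [ 0.5982 -0.2115  0.0716] [ 5.1257 -1.861  -2.1445] [-0.1399 -0.9584 -0.0628] 0.034583071942550565
top origin 318 193
side origin 271 211
```

The round is against the stop at 5 N. Pressing down in small steps.

>>> drive_tool(targets=[[[0, 0.2, 0, -1, 0, 0, 0], [0, 0.2, 0, -1, 0, 0, 0], [0, 0, 0, 0, 0, 0, 0], [0, 0, 0, 0, 0, 0, 0]]])

```text
time: 18.1
tcp_pos: [0.5982, -0.2113, 0.0696]
tcp_rot: [[0.26, 0.966, 0.002], [0.966, -0.26, -0.001], [-0.0, 0.003, -1.0]]
contact_force: [4.7, -1.1, 2.0]
width: 0.0345
```

>>> drive_tool(targets=[[[0, 0, 0, -0.7, 0, 0, 0], [0, 0, 0, 0, 0, 0, 0], [0, 0, 0, 0, 0, 0, 0]]])

```text
time: 18.4
tcp_pos: [0.5982, -0.2114, 0.0695]
tcp_rot: [[0.26, 0.966, 0.003], [0.966, -0.26, -0.001], [-0.0, 0.003, -1.0]]
contact_force: [4.2, -1.1, 5.2]
width: 0.0341
```

>>> drive_tool(targets=[[[0, 0, 0, -0.6, 0, 0, 0], [0, 0, 0, 0, 0, 0, 0], [0, 0, 0, 0, 0, 0, 0], [0, 0, 0, 0, 0, 0, 0]]])

```text
time: 18.8
tcp_pos: [0.5982, -0.2114, 0.0694]
tcp_rot: [[0.26, 0.966, 0.003], [0.966, -0.26, -0.001], [-0.0, 0.003, -1.0]]
contact_force: [2.7, -0.8, 8.8]
width: 0.0347
```

```bash
python3 look.py m6 "[.52,-.19,.07]" 40; python3 gap.py m6; python3 - <<'E'
from h import *
s=bot.get_state();F=s["contact_force"];print(F,s["torque"],s["tcp_pos"],abs(s["joint_vel"]).max() if hasattr(s["joint_vel"],'max') else s["joint_vel"])
E
```

```text
18.8 [ 0.5982 -0.2114  0.0694] [ 2.6743 -0.8161  8.8087] [ 0.0943 -0.5512  0.0885] 0.03470650977201776
top origin 310 175
side origin 268 198
top red 3 [323.3 226.7] cradle x,y -0.048524041380803636 0.05778725812422183
side brass 8521 [306.9 251.5] cradle x,y -0.015418653449415317 -0.01084350253628033
side brass 20 [300.2 262.6] cradle x,y -0.04994870491269118 -0.03773244008068317
[2.93902646 0.08615454 8.20497686] [-0.00075619 -0.55555682  0.05992399] [ 0.59824676 -0.21140766  0.06943882] 0.07115952909044235
```

View pics/m6.png

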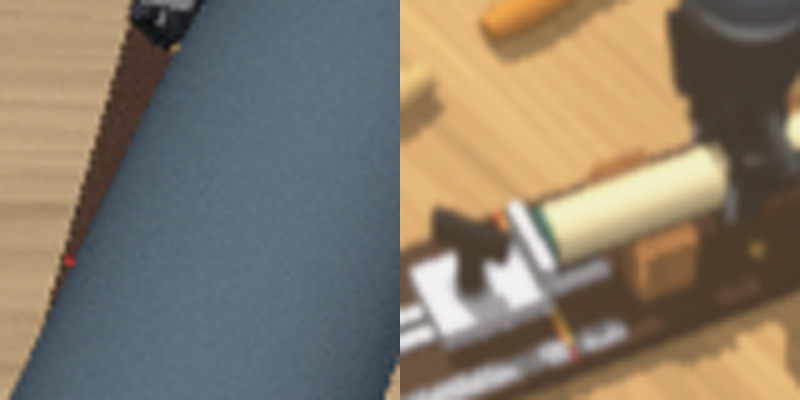

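>>> drive_tool(targets=[[[0, 0, 0, -0.4, 0, 0, 0], [0, 0, 0, 0, 0, 0, 0], [0, 0, 0, 0, 0, 0, 0], [0, 0, 0, 0, 0, 0, 0], [0, 0, 0, 0, 0, 0, 0], [0, 0, 0, 0, 0, 0, 0]]])

```text
time: 19.5
tcp_pos: [0.5983, -0.2114, 0.0694]
tcp_rot: [[0.26, 0.966, 0.003], [0.966, -0.26, -0.001], [-0.0, 0.003, -1.0]]
contact_force: [1.8, 0.6, 10.8]
width: 0.0347
```

```bash
python3 look.py m7 "[.56,-.20,.07]" 60; python3 gap.py m7
```

```text
19.5 [ 0.5983 -0.2114  0.0694] [ 1.8301  0.6342 10.7538] [ 0.1551 -0.3959  0.0937] 0.0346654671681687
top origin 294 140
side origin 260 173
top red 3 [323.3 226.7] cradle x,y -0.048524041380803636 0.05778725812422183
side brass 8511 [306.9 251.5] cradle x,y -0.015506799401960704 -0.010828422032134516
side brass 3 [314. 254.] cradle x,y -0.0003028373981550361 -0.027313340129172553
side brass 20 [300.2 262.6] cradle x,y -0.04994870491269118 -0.03773244008068317
```

View pics/m7.png

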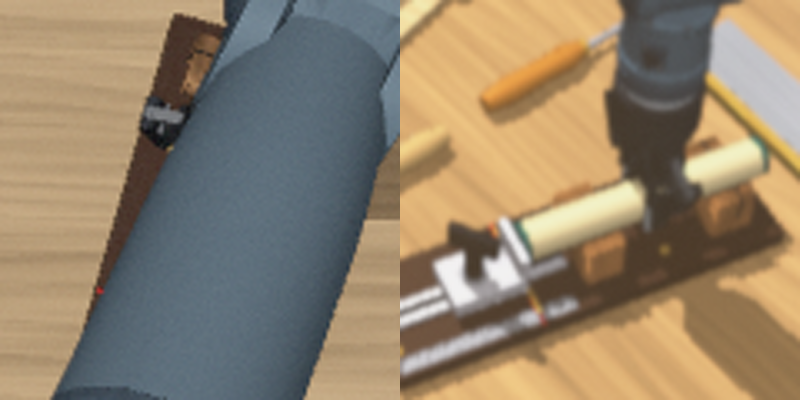

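The round is seated in both V pairs with its end on the stop, and the pointer is still on the line. The press reads 10.8 N down with almost no sideways force. Handing in.

```bash
python3 -c "
from bench import hand_in,bot
hand_in(); s=bot.get_state(); print(s['time'],s['contact_force'],s['tcp_pos'])"
```

```text
the job is handed in; nothing more can be done
the job is handed in; nothing more can be done
```

I set and locked the length stop and laid the lime round in the V with its end against the stop. I handed the job in at about 19.6 s with the round still held and pressed down. `hand_in` gives no verdict, and a state reading after it was refused, so the final second is unmeasured.

- **Stop:** with the arm clear after locking, both brass pointers lay on the red line, within about 1 mm. In the last picture the one pointer still in view had not moved. My first slide overshot by about 4 mm, and I corrected it before locking.
- **Knob:** I turned it clockwise by about 79° (1.38 rad). The picture after release showed the bar turned by about 80°. The wrist moment read only about 0.04 N m at rest, so I nudged the stop 2 mm along the track. It gave 0.4 mm and pushed back with about 5 N, well above its slack friction, so the stop was clamped. I did not test it near its 25 N limit.
- **Round:** contact with the stop showed as about 5 N along the track, later easing to about 2 N. Its direction, judged from the tool, matches the cradle's -15.1°, and its axis is about 65 mm above the bench.
- **Press:** the last reading was 10.8 N downward, with about 1 N sideways across the V. That should put about 8 N on each cheek. The cheek forces are inferred, not measured.
- **Cameras:** the top and side views disagreed by about 4.5 mm in absolute position. I used their average, and contact forces and the widths gripped agreed with it.
- **Other things:** I touched nothing else on the bench, but I did not re-measure where each item lies.

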